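Fill the specimen tray and dock it against the flip stop

TASK

Get the specimen tray on the scanning dock ready: first flip the raised red stop bar fully down across the lane, then move the specimen cup from the blue tray on the mat into the empty bay of the white tray in the lane, leaving the emptied blue tray where it is. Last, slide the filled white tray along the lane without lifting it until it is flush and square against both the fence and the yellow buffer plate of the stop, and hold it pressed firmly but gently (no more than 25 N) on the buffer for half a second before you let go. Keep the cups upright and leave everything else alone.

Things in the scene. Friction and masses are not known exactly. Their poses are not given: they have to be found in the camera images.
- dock: Fixed docking fixture: dark steel plate 136 x 400 x 6 mm. Origin under the plate at its middle; z up. The lane runs along its own y; the stop is towards +y. A bare aluminium fence 12 mm thick stands along the lane on the +x side (far from the robot at yaw 0); its lane face is at x = +45 mm and its top 30 mm above the worktop. The lane on its -x side is open and the plate ends at x = -70 mm. Plate top is 6 mm above the worktop.
- corner (a point): Point on the dock's plate top where the fence's lane face meets the face of the lowered stop's yellow buffer plate (facing dock -y) when that is screwed fully in. Axes as the dock's. The buffer is set 0 to 14 mm further out towards -y, differently each time and not given: find it by touch. Docked tray_mid lies at x = -40, y = -77.5 mm minus that setting from here.
- stop_hinge (a point): Point on the stop's hinge axis, at the middle of the bar's thickness, 40 mm above the worktop, behind the fence. Axes parallel to the dock's; the hinge axis is its y.
- stop (a joint): Hinge angle of the red stop bar: 0 = fully down (bar level across the lane, at a firm end stop), about 1.57 = upright; it starts at 1.7 to 2.0, leaning back past upright, away from the lane. Hinge friction about 0.25 N m holds it wherever it is left (bar 0.12 kg); push it fully down to the end stop.
- stop_tab (a point): Middle of the white end of the red bar, 105 mm from the hinge axis; at angle a it is at dock x = -105 cos(a), z = +105 sin(a) mm from stop_hinge. Bar 12 mm thick along dock y, 14 mm deep, 122 mm long. Its blade carries on the -y side the yellow buffer plate 72 x 22 mm (face centre: buffer_face, not reported), 27 to 100 mm from the axis, 5 to 19 mm proud, held stiffly by a screw; when down, 11 to 33 mm above the worktop.
- tray_mid (a point): Centre of the white two-bay tray that stands in the lane (loose, 80 x 155 x 30 mm in its own x, y, z, about 0.14 kg); point half-way up, 15 mm above its underside; z up. Walls, floor and divider 5 mm thick; two open bays 70 x 72 mm with centres at y = +38.5 and -38.5 mm; top of the bay floor 10 mm below this point. It starts in the open lane, off the fence and a little askew, with one cup in its +y bay; its -y bay is empty.
- spare_mid (a point): Centre of the blue two-bay tray, same make and size as the white one, point half-way up; it stands on a fixed black mat 6 mm thick. One cup stands in its +y bay.
- cup_a_mid (a point): Specimen cup with a yellow lid, 66 mm tall, point half-way up (33 mm above its foot) on its axis. Lid 64 mm across, from 52 to 66 mm above the foot; body below it up to 58 mm. About 0.05 kg. It starts in the white tray or in the blue one, exchanged with the red-lidded cup.
- cup_b_mid (a point): Specimen cup with a red lid, 66 mm tall, point half-way up (33 mm above its foot) on its axis. Lid 58 mm across, from 52 to 66 mm above the foot; body below it up to 53 mm. About 0.05 kg. It starts in the white tray or in the blue one, exchanged with the yellow-lidded cup.
- bottle: Bystander: small white bottle with blue cap, 48 x 48 x 78 mm, origin under its centre.
- timer: Bystander: white countdown timer, 66 x 66 x 19 mm, origin under its centre.
- beaker: Bystander: beaker with swabs, 91 x 76 x 109 mm, origin under its centre.
Things that resemble listed ones, but are neither listed nor needed, are in the scene too. What is shaped like the part that bears cup_b_mid but purple is not meant.

How it is judged:
By the outcome, as a careful person would: the job done as asked, in the order asked, and still so for the second after the job is handed in, with the robot touching nothing.
It also fails if it takes over 72 s, if anything falls off the work surface, if the arm or the gripper's body presses on something with over 40 N, if the wrist force passes 120 N, or if a joint passes its speed limit or range.

ROBOT

A 7-joint arm with a two-finger parallel gripper is mounted at the origin on a cart in front of the work surface, level with it; the furniture and walls round the work are solid. World frame = base frame: x ahead of the robot, y to its left, z up, the work surface at z = 0. Lengths are in m, angles in rad, forces in N, time in s.
With the tool pointing down it reaches from about 0.425 to 0.925 m from the base axis. Payload 6.8 kg.
Tool frame: the origin (TCP) lies at the very end of the fingers, on their centre line; the grasp point (between the pads) lies bot.grip_point_offset behind it (bot.grip_point_offset is the distance from the TCP to the grasp point, in m); z points along the fingers, y is the line along which they close (so a half turn about z gives the same grasp; the last joint's range is limited). The gripper opens to 85 mm and grips with 20 to 120 N. Pads are 22 mm wide; open, the fingers measure 114 mm over their backs; the gripper's body (76 mm by 85 mm) begins 54 mm behind the grasp point. The pads swing forward as they close: fully open they stand 13 mm farther back than shut.
Start: joints at [1.236, 0.477, 0.022, 1.555, -0.011, 1.109, -0.083], TCP at [0.152, -0.658, 0.231] pointing down, gripper open.
Joint ranges: [-2.96, 2.96], [-0.34, 2.1], [-1.41, 1.46], [0.24, 2.44], [-1.37, 4.51], [0.17, 1.92], [-2.96, 2.96]. Speed limits (rad/s): [2.39, 2.39, 3.14, 3.14, 3.14, 3.14, 3.14].

INTERFACE

Orientations are given as a unit quaternion [w, x, y, z].
In Python, from station import bot, imaging gives the robot as it stands. The module is installed in compiled form; this text tells all that it offers.
- The arm moves only by the tool carry_out, never from a script. Its argument "targets" is one flat list of numbers, 5 for each row, row after row: the closure in counts, from 0 (fully open) to 255 (shut), then the shift along the world's x, y, z in mm, then the turn about the world's z in degrees. A call has 1 to 20 rows; each row shifts and turns the commanded pose from where the row before left it; what a row does not reach is not made up. A row lasts 1/10 s, in which the tool goes at most 50 mm and 8.59 degrees, less where a joint would pass 70% of its speed; a pose out of reach is approached as far as the arm can. A call is refused whole if a number of a shift passes 50 or a number of a turn 8.59, either way. A call with a gripper value outside its range is refused whole. The fingers move at their own pace and stop on an object; "newtons" is the grip in N (left out, the last holds). Time passes only in rows, so rows that do not move let the fingers close. It gives the time, the measured TCP pose, the force, the opening and the grip force at its end, in the units of the state.
- bot.get_obs(): the state, without advancing time (a new reading comes with each control period).
- imaging.read_camera(name): name is "scene" or "top"; returns a dict with "frame" (400x640x3 uint8, red, green, blue), "fov_y" (degrees; the focal length in pixels is half the picture's height over the tangent of half this angle, whatever the lens; pixels are square), "cx", "cy" (the principal point, pixels), "pose" (4x4, takes a point from camera to world coordinates). Camera axes: x right, y up, looking along -z (the intrinsics and any distortion apply to the point x, -y, -z); pixel columns grow to the right and rows downward; lengths in m; the calibration is good to about 2 mm. A picture is of the moment at which its call begins. There is no depth.
- bot.hand_in(): hands the job in; it is judged then, once.
The state is a dict: "t": time; "q": joint angles; "joint_vel": joint speeds; "joint_torque": joint torques, N m; "eef_pos": TCP position; "tool_rot": TCP orientation; "contact_force": force on the tool from outside, world axes, zero at the start; "torque": the same for the moment, N m; "gripper_width": opening from 0.0 (shut) to 1.0 (fully open); "grasp_force": force on a finger pad.
Only numpy, scipy, OpenCV 4.12 (cv2) and the standard library are available. Lean on these libraries where they do the work, as an engineer would, in place of code of your own. Each camera call takes 0.05 s, during which the arm holds its last target. There are 200 camera calls.

## Working session

There is one attempt and no reset: what is moved stays moved. The work goes in short steps, Python scripts to look and compute and a tool call to move; the robot and the scene stay as the last step left them, time stands still between calls to the robot, and variables do not carry over. Pictures are saved under pics/ and viewed, at most 10 in all, crops included, and the job is handed in when it is done.

Besides the shell and the picture viewer there is one more tool, called after "Emit:" as name(argument=value, ...) on one line, values as JSON. carry_out: Moves the arm, as the interface text tells. Its arguments: {"type":"object","properties":{"targets":{"type":"array","items":{"type":"number"}},"newtons":{"type":"number"}},"required":["targets"]}

```bash
mkdir -p pics; python3 - <<'E'
from station import bot, imaging
import cv2,numpy as np
o=bot.get_obs();print({k:np.round(v,3) for k,v in o.items()},bot.grip_point_offset)
for n in("scene","top"):
    d=imaging.read_camera(n);cv2.imwrite(f"pics/{n}0.png",d["frame"][:,:,::-1])
    print(n,{k:(np.round(v,4).tolist() if k!="frame" else 0) for k,v in d.items()})
E
```

```text
{'t': np.float64(0.0), 'q': array([ 1.236,  0.478,  0.022,  1.556, -0.012,  1.109, -0.083]), 'joint_vel': array([ 0.001,  0.   ,  0.002, -0.001,  0.001,  0.002, -0.001]), 'joint_torque': array([-1.0000e-03, -5.9645e+01,  1.6080e+00, -2.8120e+01,  1.3000e-02,
        9.0000e-03, -0.0000e+00]), 'eef_pos': array([ 0.152, -0.657,  0.23 ]), 'tool_rot': array([-0.001,  0.994,  0.113, -0.   ]), 'contact_force': array([-0.582,  0.331, -0.605]), 'torque': array([-0.032, -0.018,  0.054]), 'grasp_force': np.float64(0.0), 'gripper_width': np.float64(1.001)} 0.0187
scene {'frame': 0, 'fov_y': 48.6315, 'cx': 317.925, 'cy': 204.1448, 'pose': [[-0.9, 0.3406, -0.2721, 0.1279], [-0.4359, -0.7073, 0.5565, 0.9372], [-0.003, 0.6194, 0.785, 1.2737], [0.0, 0.0, 0.0, 1.0]]}
top {'frame': 0, 'fov_y': 45.8593, 'cx': 325.5742, 'cy': 199.7746, 'pose': [[-0.0223, 0.991, -0.1324, 0.337], [-0.9997, -0.0227, -0.002, 0.0631], [-0.005, 0.1323, 0.9912, 1.6705], [0.0, 0.0, 0.0, 1.0]]}
```

View pics/scene0.png

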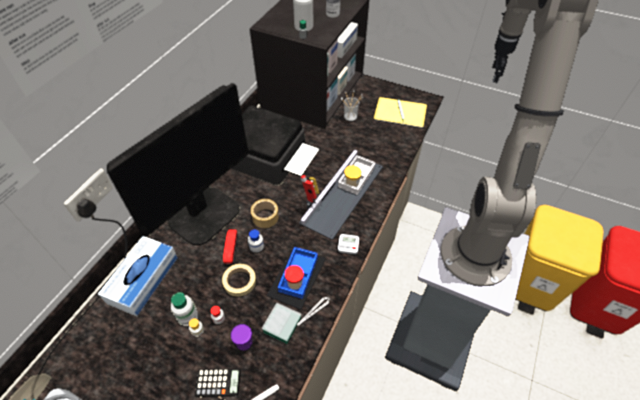

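View pics/top0.png

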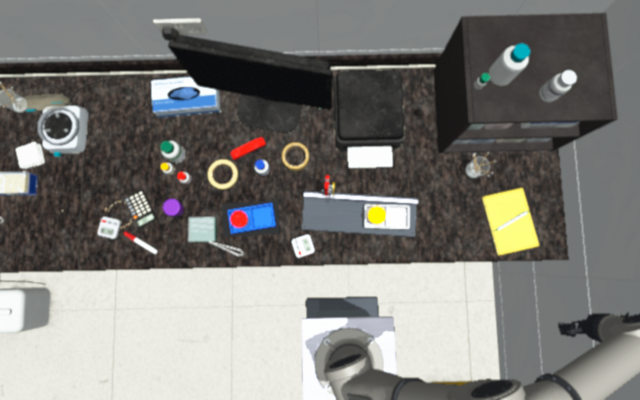

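The scene view shows the dock around (340,195), with the white tray and yellow-lid cup at (353,175), the raised red bar at (310,188), and the blue tray with the red-lid cup at (297,275). Red-lidded candidates:
- **(294,277) scene / (239,218) top:** stands in the blue tray, so this is the cup meant.
- **(241,337) scene / (172,207) top:** purple, so it is a decoy.
- **(217,315) scene:** a small red-capped vial, not a cup.

Next I'll check this in an enlarged crop.

```bash
cat > h.py <<'E'
import cv2,numpy as np
from station import bot, imaging
class Cam:
    def __init__(s,n):
        d=imaging.read_camera(n);s.rgb=d["frame"];s.hsv=cv2.cvtColor(s.rgb,cv2.COLOR_RGB2HSV)
        s.f=s.rgb.shape[0]/2/np.tan(np.radians(d["fov_y"])/2);s.c=(d["cx"],d["cy"]);s.P=np.array(d["pose"])
    def ray(s,p):
        v=s.P[:3,:3]@np.array([(p[0]-s.c[0])/s.f,-(p[1]-s.c[1])/s.f,-1]);return s.P[:3,3],v/np.linalg.norm(v)
    def plane(s,p,z):
        o,v=s.ray(p);return o+v*(z-o[2])/v[2]
    def px(s,X):
        c=s.P[:3,:3].T@(np.array(X)-s.P[:3,3]);return np.array([s.c[0]-s.f*c[0]/c[2],s.c[1]+s.f*c[1]/c[2]])
    def mask(s,lo,hi,box):
        m=cv2.inRange(s.hsv,np.array(lo),np.array(hi))
        k=np.zeros_like(m);x0,y0,x1,y1=box;k[y0:y1,x0:x1]=1;return m*k
    def blob(s,m):
        n,l,st,ce=cv2.connectedComponentsWithStats(m);i=1+np.argmax(st[1:,4])
        cn=max(cv2.findContours((l==i).astype(np.uint8),0,1)[0],key=cv2.contourArea)
        return ce[i],st[i],cn
def tri(a,pa,b,pb):
    o,v=a.ray(pa);p,w=b.ray(pb)
    t=np.linalg.lstsq(np.c_[v,-w],p-o,rcond=None)[0]
    A,B=o+t[0]*v,p+t[1]*w;return (A+B)/2,np.linalg.norm(A-B)
E
python3 - <<'E'
from h import *
S,T=Cam("scene"),Cam("top")
a=cv2.resize(S.rgb[130:310,230:400],None,fx=3.3,fy=3.3,interpolation=2)[:594,:400]
a=cv2.resize(S.rgb[140:300,250:390],None,fx=3,fy=3,interpolation=2)
b=cv2.resize(T.rgb[165:250,220:430],None,fx=3.7,fy=3.7,interpolation=2)
a=cv2.resize(S.rgb[140:305,255:395],None,fx=3.5,fy=3.5,interpolation=2)
cv2.imwrite("pics/c1.png",a[:,:,::-1]);cv2.imwrite("pics/c2.png",b[:,:,::-1])
red=lambda C,box:C.mask((0,150,80),(6,255,255),box)|C.mask((174,150,80),(180,255,255),box)
for nm,ms,mt in [("redlid",red(S,(275,260,315,292)),red(T,(225,205,258,235))),
  ("yellid",S.mask((20,120,120),(32,255,255),(335,160,370,192)),T.mask((20,120,120),(32,255,255),(362,200,392,230))),
  ("bar",red(S,(295,165,325,205)),red(T,(318,170,340,200))),
  ("blue",S.mask((100,150,60),(125,255,255),(270,240,325,305)),T.mask((100,150,60),(125,255,255),(222,198,280,240)))]:
    ca,sa,_=S.blob(ms);cb,sb,cn=T.blob(mt);p,e=tri(S,ca,T,cb);print(nm,ca.round(1),sa,cb.round(1),sb,p.round(4),round(e,4))
    if nm=="blue":print(cv2.minAreaRect(cn))
    if "lid" in nm: print(S.plane(ca,.072),T.plane(cb,.074))
E
```

```text
redlid [293.7 274.3] [285 266  19  17 243] [238.6 218.8] [231 211  16  16 191] [0.4924 0.3635 0.0694] 0.0003
[0.49173264 0.36479566 0.072     ] [0.49179125 0.36260831 0.074     ]
yellid [352.2 172.2] [344 165  17  15 185] [376.3 214.7] [368 206  18  18 254] [ 0.496  -0.1046  0.0705] 0.0013
[ 0.49613527 -0.1031562   0.072     ] [ 0.49500817 -0.10441749  0.074     ]
bar [309.3 190.2] [303 180  14  22 164] [325.8 186.6] [324 182   6  13  45] [0.5896 0.064  0.1013] 0.003
blue [299.  270.7] [278 247  40  52 886] [255.5 217.4] [227 202  49  32 884] [0.5017 0.3155 0.0084] 0.0002
((251.13514709472656, 217.81082153320312), (25.317440032958984, 47.018104553222656), 80.53767395019531)
```

View pics/c1.png

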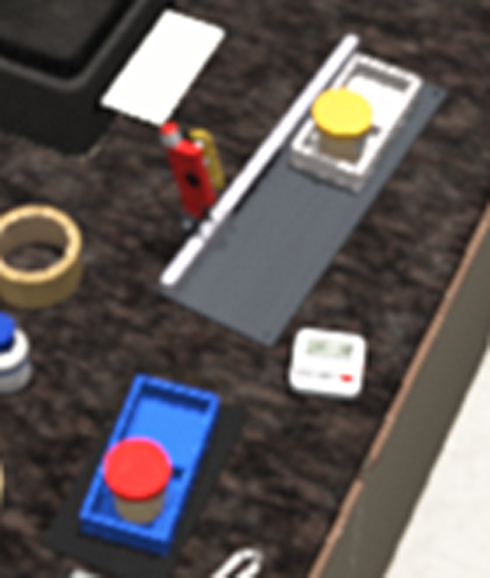

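View pics/c2.png

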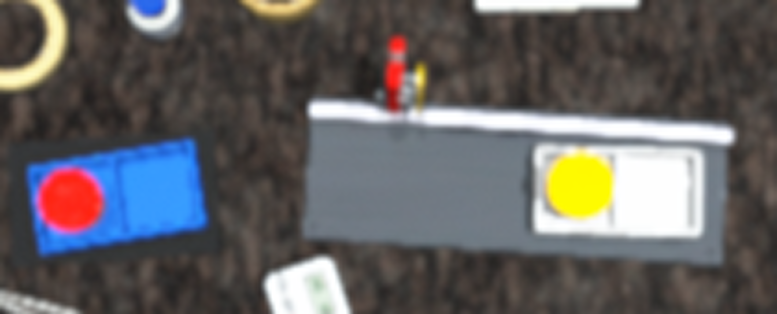

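The crop confirms it: the red-lid cup stands in the +y bay of the blue tray, and the yellow-lid cup is in the +y bay of the white tray, whose -y bay is empty. The bar leans back with its white tip at scene (303,177) and top (327,177). Next I'll measure the dock and both trays.

```bash
cat > m.py <<'E'
from h import *
def rect(C,m,z,close=7):
    m=cv2.morphologyEx(m,cv2.MORPH_CLOSE,np.ones((close,close)))
    _,st,cn=C.blob(m)
    P=np.array([C.plane(p[0],z)[:2] for p in cn.astype(float)],np.float32)*1000
    (c,s,a)=cv2.minAreaRect(P);b=cv2.boxPoints((c,s,a))
    e=max([b[1]-b[0],b[2]-b[1]],key=np.linalg.norm); 
    if e[1]<0:e=-e
    return np.round(c,1),np.round(s,1),round(float(np.degrees(np.arctan2(-e[0],e[1]))),2)
E
python3 - <<'E'
from m import *
S,T=Cam("scene"),Cam("top")
for C,n,bw,bb,bf in((T,"T",(358,200,412,233),(222,198,280,240),(300,190,422,240)),(S,"S",(336,155,378,194),(270,240,325,302),(295,145,390,240))):
    print(n,"blue",rect(C,C.mask((95,120,60),(125,255,255),bb)|C.mask((0,150,80),(6,255,255),bb)*(n=="T"),.036))
    w=C.mask((0,0,150),(180,70,255),bw)
    # drop fence part
    print(n,"white",rect(C,w|C.mask((18,100,100),(34,255,255),bw)*(n=="T"),.036,3))
    print(n,"fence",rect(C,C.mask((0,0,150),(180,60,255),bf)& ~C.mask((0,0,0),(180,255,255),bw),.03,3))
    print(n,"plate",rect(C,C.mask((90,15,60),(125,110,150),bf),.006,3))
print("tab",tri(S,(303.5,177.5),T,(327.3,176.8)))
print("yellow buf",T.hsv[184,333],tri(S,(314,184),T,(333.5,185)))
print("tray ends edges top", [T.plane(p,.036).round(3) for p in((364.5,205),(410,206),(364,228.5),(409,229))])
print("fence ends", [T.plane(p,.03).round(3) for p in((304,193),(418.5,199.5),(304,196.5),(418,203))])
E
```

```text
T blue (array([498.1, 326. ]), array([ 90.2, 164.3]), 8.37)
T white (array([ 499. , -144.7]), array([170.7, 101.1]), -1.31)
T fence (array([566.8, -56.2]), array([403.2,  30.2]), -4.46)
T plate (array([496.8, -49.7]), array([402.6, 118.8]), -5.17)
S blue (array([496.8, 331.9]), array([ 90.3, 173.3]), 8.37)
S white (array([ 503.2, -144.3]), array([163.8, 111.7]), -2.95)
S fence (array([ 715.4, -121.3]), array([ 76.4, 161.4]), 0.5)
S plate (array([498.3, -47.7]), array([396.2, 117.9]), -5.12)
tab (array([0.61377972, 0.05832784, 0.14974008]), np.float64(0.003731687696274465))
yellow buf [ 26 177 217] (array([0.58930184, 0.03700667, 0.10742818]), np.float64(0.011682682422503601))
tray ends edges top [array([ 0.534, -0.069,  0.036]), array([ 0.527, -0.227,  0.036]), array([ 0.452, -0.064,  0.036]), array([ 0.447, -0.22 ,  0.036])]
fence ends [array([0.582, 0.142, 0.03 ]), array([ 0.55 , -0.258,  0.03 ]), array([0.569, 0.142, 0.03 ]), array([ 0.537, -0.256,  0.03 ])]
```

Measurements agree in both views:

| Item | Position (mm) | Yaw |
|---|---|---|
| Dock origin | about (510, -50) | about -5° |
| Blue tray | (498, 328) | 8.4° |
| Red cup | (492, 364) | – |
| White tray | (490, -145) | about -2° |
| Bar tip | (614, 58, 150) | – |

First I'll go behind the bar.

Emit:
carry_out(targets=[255,25,38,6,8,255,25,38,6,8,255,25,38,6,8,255,25,38,6,8,255,25,38,6,8,255,25,38,6,8,255,25,38,6,8,255,25,38,6,8,255,25,38,6,8,255,25,38,6,0,255,25,38,6,0,255,25,38,6,0,255,27,32,0,0,255,27,32,0,0,255,27,32,0,0,255,27,32,0,0,255,27,32,0,0,255,27,32,0,0,255,27,32,0,0,255,27,32,0,0])

```text
t: 2.3
eef_pos: [0.6688, 0.0553, 0.3032]
tool_rot: [0.0, 0.738, 0.675, -0.0]
contact_force: [0.4, 0.1, 0.6]
gripper_width: -0.001
grasp_force: 0.0
```

Emit:
carry_out(targets=[255,0,0,-40,0,255,0,0,-40,0,255,0,0,-40,0,255,0,0,-40,0,255,0,0,-36,0,255,0,0,0,0,255,-12,1,0,0,255,-12,1,0,0,255,-12,1,0,0,255,-12,1,0,0,255,-12,1,0,0,255,-12,1,0,0])

```text
t: 3.5
eef_pos: [0.595, 0.0604, 0.1077]
tool_rot: [0.0, 0.737, 0.676, 0.0]
contact_force: [1.9, 0.3, -0.9]
gripper_width: -0.003
grasp_force: 0.9
```

```bash
python3 - <<'E'
from h import *
S,T=Cam("scene"),Cam("top")
a=cv2.resize(S.rgb[130:230,260:360],None,fx=4,fy=4,interpolation=2)
b=cv2.resize(T.rgb[150:250,280:380],None,fx=4,fy=4,interpolation=2)
cv2.imwrite("pics/c3.png",np.hstack([a,b])[:,:,::-1])
E
```

```text
(no output)
```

View pics/c3.png

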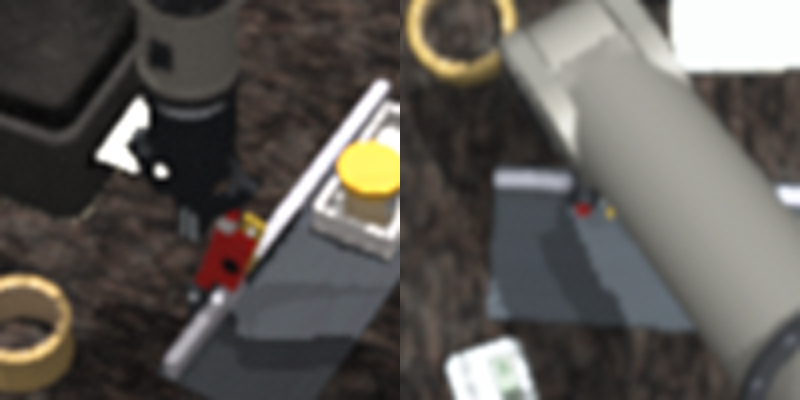

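The bar is in contact and coming over past upright; its red top is at scene crop (225,250). I'll continue over and press down.

Emit:
carry_out(targets=[255,-12,1,0,0,255,-12,1,0,0,255,-12,1,0,0,255,-12,1,0,0,255,-12,1,0,0,255,-12,1,0,0,255,-12,1,0,0,255,-12,1,0,0,255,0,0,-10,0,255,0,0,-10,0,255,0,0,-10,0,255,0,0,-10,0,255,0,0,-8,0,255,0,0,-5,0,255,0,0,0,0])

```text
t: 5.1
eef_pos: [0.4994, 0.0682, 0.0533]
tool_rot: [-0.0, 0.737, 0.676, -0.001]
contact_force: [-0.4, -0.8, 0.0]
gripper_width: 0.001
grasp_force: 0.0
```

Emit:
carry_out(targets=[255,0,0,-3,0,255,0,0,-2,0,255,0,0,-1,0,255,0,0,-1,0,255,0,0,0,0])

```text
t: 5.6
eef_pos: [0.4999, 0.0683, 0.0474]
tool_rot: [0.0, 0.737, 0.676, 0.0]
contact_force: [0.6, -0.1, -0.3]
gripper_width: 0.002
grasp_force: 0.0
```

Emit:
carry_out(targets=[255,0,0,-1,0,255,0,0,-1,0,255,0,0,0,0])

```text
t: 5.9
eef_pos: [0.5001, 0.0683, 0.0467]
tool_rot: [0.001, 0.737, 0.676, -0.0]
contact_force: [-6.4, -1.0, 18.4]
gripper_width: 0.001
grasp_force: 9.2
```

```bash
python3 - <<'E'
from h import *
S,T=Cam("scene"),Cam("top")
a=cv2.resize(S.rgb[130:230,260:360],None,fx=4,fy=4,interpolation=2)
b=cv2.resize(T.rgb[150:250,280:380],None,fx=4,fy=4,interpolation=2)
cv2.imwrite("pics/c4.png",np.hstack([a,b])[:,:,::-1])
E
```

```text
(no output)
```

View pics/c4.png

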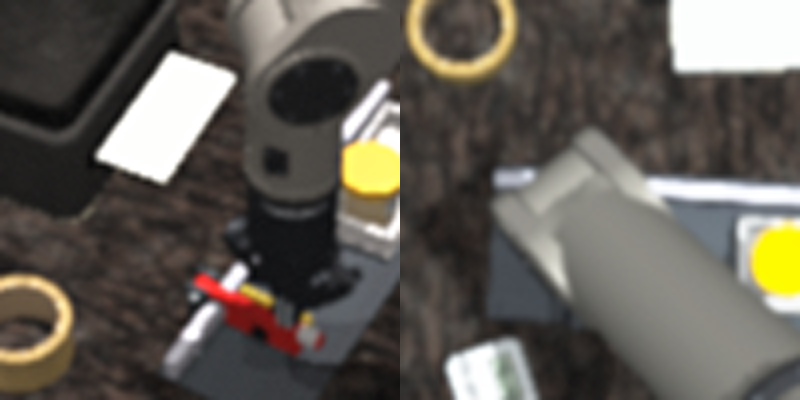

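Contact of 18 N at z = 46.7 mm, which is the top of a level bar (47 mm expected), so it is on its end stop. The picture shows the bar lying across the lane. Now the red cup.

Emit:
carry_out(targets=[255,0,0,40,0,0,0,0,40,0,0,0,0,40,0,0,-1,42,0,7,0,-1,42,0,6.5,0,-1,42,0,0,0,-1,42,0,0,0,-1,42,0,0,0,-1,42,0,0,0,-2,43,0,0,0,0,0,0,0,0,0,0,-40,0,0,0,0,-30,0,0,0,0,-25,0,0,0,0,-24,0,0,0,0,0,0])

```text
t: 7.6
eef_pos: [0.4903, 0.3608, 0.043]
tool_rot: [-0.0, 0.653, 0.757, -0.003]
contact_force: [-0.7, -1.3, -0.8]
gripper_width: 0.997
grasp_force: 0.0
```

Emit:
carry_out(targets=[0,1,3,2,0,120,0,0,0,0,120,0,0,0,0,120,0,0,0,0,120,0,0,0,0,120,0,0,0,0], newtons=25)

```text
t: 8.2
eef_pos: [0.4936, 0.3672, 0.0502]
tool_rot: [0.0, 0.653, 0.758, 0.001]
contact_force: [-0.8, -0.2, 5.5]
gripper_width: 0.656
grasp_force: 25.8
```

Emit:
carry_out(targets=[130,0,0,5,0,130,0,0,10,0,130,0,0,20,0,130,0,0,35,0,130,0,0,40,0,130,0,0,0,0], newtons=25)

```text
t: 8.8
eef_pos: [0.495, 0.3692, 0.1649]
tool_rot: [0.001, 0.653, 0.758, 0.005]
contact_force: [0.5, 1.1, -1.6]
gripper_width: 0.656
grasp_force: 26.9
```

```bash
python3 - <<'E'
from h import *
S=Cam("scene")
a=cv2.resize(S.rgb[170:310,220:400],None,fx=4,fy=4,interpolation=2)
cv2.imwrite("pics/c5.png",a[:,:,::-1])
E
```

```text
(no output)
```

View pics/c5.png

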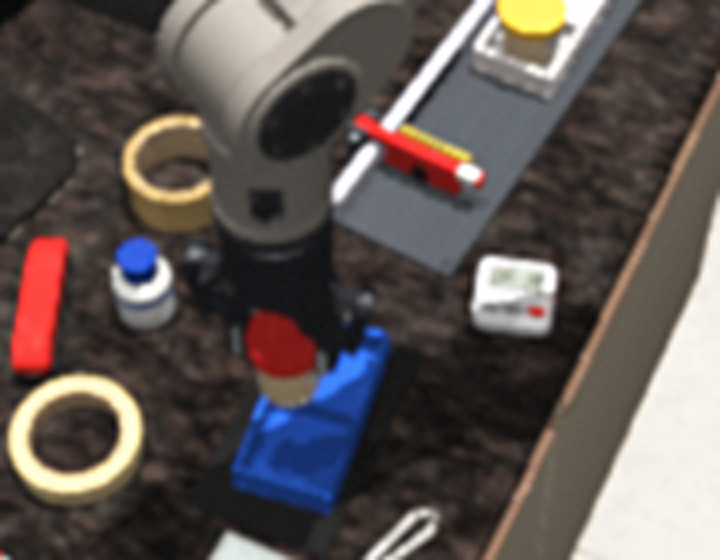

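The cup is held upright, with its red lid at crop (285,343); the blue tray stayed put, and the bar is level across the lane. Next I'll get the tool-to-cup offset and remeasure the white tray.

```bash
python3 - <<'E'
from m import *
o=bot.get_obs();print(o["eef_pos"],2*np.degrees(np.arctan2(o["tool_rot"][2],o["tool_rot"][1])))
S,T=Cam("scene"),Cam("top")
box=(275,230,305,285)
ms=S.mask((0,120,50),(8,255,255),box)|S.mask((174,120,50),(180,255,255),box)
c,st,_=S.blob(ms);print(c,st)
for z in(.185,.19,.195):print(z,S.plane(c,z))
print("lid extents",[S.plane(p,.19).round(3) for p in((st[0],c[1]),(st[0]+st[2]-1,c[1]))])
# white tray: -y bay inner via edges in top view; print profile along tray axis & across -y bay
g=cv2.cvtColor(T.rgb,cv2.COLOR_RGB2GRAY)
print("rowprof y215",g[212,355:420].tolist());print("colprof x398",g[195:240,398].tolist());print("colprof x403",g[195:240,403].tolist())
E
```

```text
[0.49416765 0.36784687 0.16217433] 98.48699355599463
[289.74688797 256.29460581] [281 248  19  17 241]
0.185 [0.49503835 0.37196604 0.185     ]
0.19 [0.49335216 0.37456196 0.19      ]
0.195 [0.49166598 0.37715788 0.195     ]
lid extents [array([0.516, 0.385, 0.19 ]), array([0.47 , 0.363, 0.19 ])]
rowprof y215 [119, 120, 120, 120, 121, 119, 107, 87, 89, 136, 185, 198, 210, 225, 223, 223, 223, 223, 223, 223, 223, 222, 222, 222, 222, 223, 223, 223, 223, 222, 230, 242, 253, 254, 254, 254, 254, 254, 254, 254, 254, 254, 254, 254, 254, 254, 254, 254, 254, 254, 245, 212, 213, 242, 228, 165, 128, 122, 123, 123, 115, 92, 74, 66, 61]
colprof x398 [58, 77, 121, 192, 246, 253, 249, 205, 138, 158, 212, 226, 237, 250, 254, 254, 254, 254, 254, 254, 254, 254, 254, 254, 254, 254, 254, 254, 254, 254, 254, 254, 254, 229, 153, 117, 119, 123, 123, 116, 90, 64, 55, 57, 58]
colprof x403 [60, 65, 94, 174, 245, 255, 254, 227, 148, 157, 219, 235, 237, 249, 254, 255, 255, 254, 254, 254, 254, 254, 255, 255, 255, 255, 255, 255, 255, 255, 254, 253, 251, 224, 148, 115, 118, 122, 122, 115, 95, 82, 88, 95, 96]
```

Emit:
carry_out(targets=[130,0,-20,0,0,130,0,-30,0,-3,130,0,-38,0,-3,130,0,-38,0,-3,130,0,-38,0,-2,130,0,-38,0,0,130,-1,-38,0,0,130,-1,-38,0,0,130,-1,-38,0,0,130,-1,-38,0,0,130,-1,-38,0,0,130,-1,-38,0,0,130,0,-38,0,0,130,0,-38,0,0,130,0,-30,0,0,130,0,-15,0,0,130,0,0,0,0])

```text
t: 10.65
eef_pos: [0.4858, -0.1865, 0.1573]
tool_rot: [-0.001, 0.724, 0.69, -0.001]
contact_force: [0.3, 0.5, -0.8]
gripper_width: 0.658
grasp_force: 26.9
```

```bash
python3 - <<'E'
from m import *
o=bot.get_obs();print(o["eef_pos"],o["gripper_width"],2*np.degrees(np.arctan2(o["tool_rot"][2],o["tool_rot"][1])))
S=Cam("scene")
a=cv2.resize(S.rgb[90:210,300:440],None,fx=5,fy=5,interpolation=2)
cv2.imwrite("pics/c6.png",a[:,:,::-1])
E
```

```text
[ 0.48580812 -0.18650651  0.15727759] 0.6580895949471586 87.2823371851399
```

View pics/c6.png

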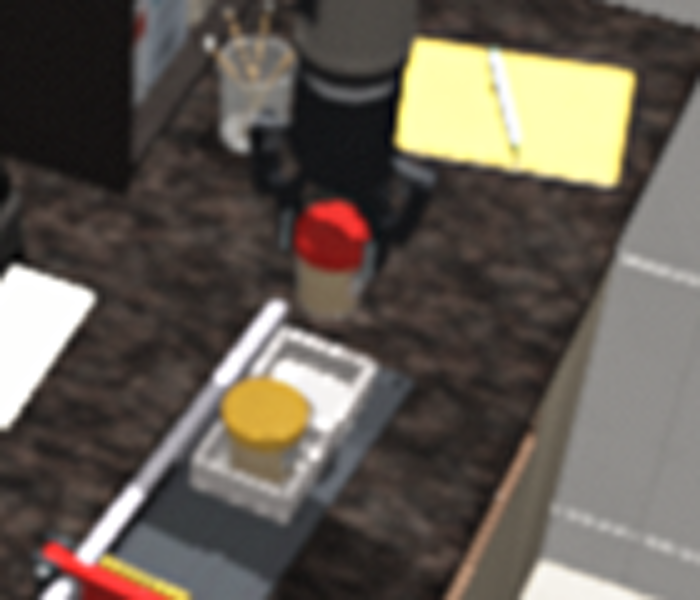

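The cup hangs upright above the empty bay, with its lid at crop (333,235). I'll lower it to just above the rim and check.

Emit:
carry_out(targets=[130,1,1,-20,0,130,1,2,-25,0,130,0,0,-25,0,130,0,0,0,0])

```text
t: 11.1
eef_pos: [0.4866, -0.1785, 0.0856]
tool_rot: [-0.003, 0.721, 0.693, -0.001]
contact_force: [-2.0, 1.3, -1.1]
gripper_width: 0.646
grasp_force: 27.1
```

```bash
python3 - <<'E'
from m import *
o=bot.get_obs();p=o["eef_pos"];print(p)
S,T=Cam("scene"),Cam("top")
box=(345,130,385,190)
ms=S.mask((0,120,50),(8,255,255),box)|S.mask((174,120,50),(180,255,255),box)
c,st,_=S.blob(ms);print(c,st)
for dz in(.018,.022,.026):print(S.plane(c,p[2]+dz))
cy,sy,_=S.blob(S.mask((20,120,120),(32,255,255),(335,160,370,192)));print("yellow",cy,S.plane(cy,.072))
print("px of bay floor corners", [S.px(x).round() for x in((.521,-.146,.036),(.451,-.150,.036),(.519,-.22,.036),(.449,-.22,.036))])
cv2.imwrite("pics/c7.png",cv2.resize(S.rgb[130:210,310:420],None,fx=6,fy=6,interpolation=2)[:,:,::-1])
E
```

```text
[ 0.48656599 -0.17850079  0.08557351]
[363.17777778 152.13333333] [356 145  16  15 180]
[ 0.48938804 -0.18625941  0.10357351]
[ 0.48815228 -0.1824189   0.10757351]
[ 0.48691652 -0.17857839  0.11157351]
yellow [352.64285714 172.3877551 ] [ 0.49443853 -0.10320841  0.072     ]
px of bay floor corners [array([350., 169.]), array([368., 174.]), array([358., 157.]), array([375., 162.])]
```

View pics/c7.png

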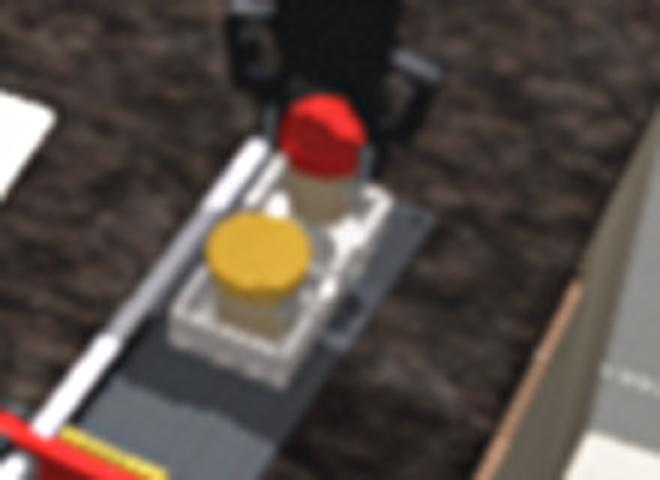

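The cup is over the bay at about (488, -183), on target. I'll lower it.

Emit:
carry_out(targets=[130,0,-1,-14,0,130,0,-1,-10,0,130,0,0,-5,0,130,0,0,-2,0,130,0,0,0,0])

```text
t: 11.7
eef_pos: [0.4887, -0.1837, 0.057]
tool_rot: [-0.0, 0.722, 0.691, -0.0]
contact_force: [-0.8, -0.5, -0.6]
gripper_width: 0.652
grasp_force: 27.1
```

Emit:
carry_out(targets=[130,0,0,-3,0,130,0,0,-2,0,130,0,0,-1,0,130,0,0,0,0])

```text
t: 12.1
eef_pos: [0.4887, -0.1837, 0.0512]
tool_rot: [-0.0, 0.722, 0.691, -0.0]
contact_force: [-0.3, -0.8, -1.6]
gripper_width: 0.652
grasp_force: 27.1
```

Emit:
carry_out(targets=[130,0,0,-1,0,130,0,0,0,0,130,0,0,0,0])

```text
t: 12.4
eef_pos: [0.4888, -0.1837, 0.0503]
tool_rot: [0.0, 0.722, 0.691, 0.0]
contact_force: [-0.0, 0.8, -1.1]
gripper_width: 0.653
grasp_force: 27.1
```

Emit:
carry_out(targets=[130,0,0,-1,0,130,0,0,0,0,130,0,0,-1,0,130,0,0,0,0])

```text
t: 12.8
eef_pos: [0.4889, -0.1838, 0.05]
tool_rot: [0.0, 0.722, 0.691, -0.001]
contact_force: [-6.4, 1.1, 19.8]
gripper_width: 0.654
grasp_force: 28.4
```

The cup is seated. I'll release it, rise, and go behind the tray's -y end.

Emit:
carry_out(targets=[130,0,0,1,0,0,0,0,0,0,0,0,0,0,0,0,0,0,0,0,0,0,0,0,0,0,0,0,30,0,0,0,0,40,0,0,0,0,40,0,170,-1,-35,0,-2.5,170,-2,-36,0,0,170,0,0,0,0,170,0,0,0,0,170,0,0,0,0])

```text
t: 14.1
eef_pos: [0.4858, -0.2534, 0.159]
tool_rot: [-0.0, 0.737, 0.676, 0.0]
contact_force: [0.8, 0.2, -0.1]
gripper_width: 0.331
grasp_force: 0.0
```

```bash
python3 - <<'E'
from m import *
o=bot.get_obs();p=o["eef_pos"];print(p,o["gripper_width"],2*np.degrees(np.arctan2(o["tool_rot"][2],o["tool_rot"][1])))
S,T=Cam("scene"),Cam("top")
box=(345,130,385,190)
ms=S.mask((0,120,50),(8,255,255),box)|S.mask((174,120,50),(180,255,255),box)
c,st,_=S.blob(ms);print(c,st,S.plane(c,.072))
cv2.imwrite("pics/c7.png",cv2.resize(S.rgb[130:210,310:420],None,fx=6,fy=6,interpolation=2)[:,:,::-1])
E
```

```text
[ 0.48582591 -0.25343638  0.15900372] 0.3305093611761364 85.07514900339473
[363.42857143 158.0989011 ] [356 152  17  14 182] [ 0.48634079 -0.18773126  0.072     ]
```

View pics/c7.png

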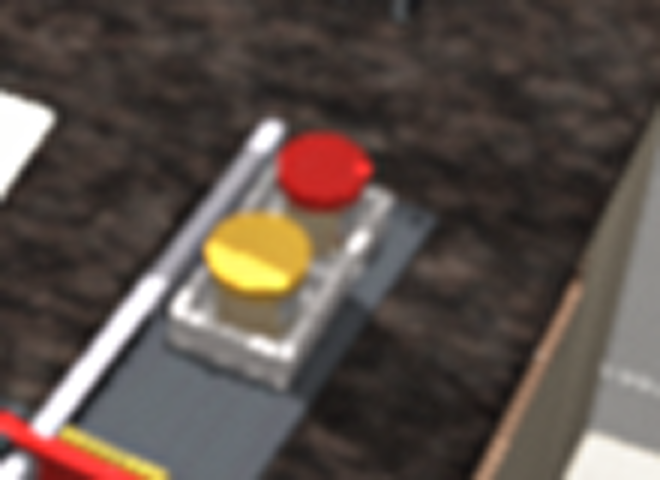

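The red cup stands upright in the bay (lid at crop (322,168)). I'll descend and push the tray along the lane.

Emit:
carry_out(targets=[170,0,0,-40,0,170,0,0,-40,0,170,0,0,-35,0,170,0,0,-24,0,170,0,0,0,0,170,0.5,6,0,0,170,0.5,6,0,0,170,0.5,6,0,0,170,0.5,6,0,0,170,0.5,6,0,0,170,0.5,6,0,0])

```text
t: 15.3
eef_pos: [0.489, -0.2188, 0.0208]
tool_rot: [0.001, 0.737, 0.675, -0.0]
contact_force: [-0.1, -2.3, 0.9]
gripper_width: 0.329
grasp_force: 1.0
```

Emit:
carry_out(targets=[170,0.5,6,0,0,170,0.5,6,0,0,170,0.5,6,0,0,170,0.5,6,0,0,170,0.5,6,0,0,170,0.5,6,0,0,170,0.5,6,0,0,170,0.5,6,0,0,170,0.5,6,0,0,170,0.5,6,0,0,170,0.5,6,0,0,170,0.5,6,0,0,170,0.5,6,0,0,170,0,0,0,0])

```text
t: 16.7
eef_pos: [0.4954, -0.1392, 0.0203]
tool_rot: [-0.0, 0.737, 0.676, 0.0]
contact_force: [-0.6, 1.1, -0.3]
gripper_width: 0.333
grasp_force: 0.0
```

Emit:
carry_out(targets=[170,-1,-15,0,0,170,0,0,40,0,170,0,0,45,0,170,0,0,40,-8.2,170,-10,18,0,-8.2,170,-10,18,0,-8.2,170,-10,18,0,-8.2,170,-10,18,0,-8.2,170,-10,18,0,-8.2,170,-10,16,0,-8.2,170,0,0,0,-8.2,170,0,0,0,-8.2,170,0,0,0,-8.2,170,0,0,0,-8,170,0,0,0,0,170,0,0,0,0])

```text
t: 18.3
eef_pos: [0.4342, -0.0495, 0.1452]
tool_rot: [-0.0, 0.999, -0.042, -0.0]
contact_force: [-0.1, 0.2, 0.2]
gripper_width: 0.332
grasp_force: 0.0
```

```bash
python3 - <<'E'
from m import *
o=bot.get_obs();p=o["eef_pos"];print(p,o["gripper_width"],2*np.degrees(np.arctan2(o["tool_rot"][2],o["tool_rot"][1])))
S=Cam("scene")
box=(300,130,400,230)
ms=S.mask((0,120,50),(8,255,255),(325,130,385,230))|S.mask((174,120,50),(180,255,255),(325,130,385,230))
for m in(ms,S.mask((18,120,100),(32,255,255),box)):
    c,st,_=S.blob(m);print(c,st,S.plane(c,.072))
E
```

```text
[ 0.43415088 -0.04946312  0.14523856] 0.3316542976128394 -4.770561686710845
[351.54098361 174.35519126] [344 168  17  14 183] [ 0.49425906 -0.09253161  0.072     ]
[339.67982456 189.05263158] [330 182  20  16 228] [ 0.50457793 -0.00960793  0.072     ]
```

Emit:
carry_out(targets=[170,0,0,-45,0,170,0,0,-45,0,170,0,0,-35,0,170,0,0,0,0,170,4,-0.3,0,0,170,4,-0.3,0,0,170,4,-0.3,0,0,170,4,-0.3,0,0,170,4,-0.3,0,0,170,3,-0.3,0,0,170,0,0,0,0])

```text
t: 19.45
eef_pos: [0.4578, -0.0516, 0.0205]
tool_rot: [0.0, 0.999, -0.044, 0.0]
contact_force: [-0.0, 0.4, -0.4]
gripper_width: 0.334
grasp_force: 0.0
```

Emit:
carry_out(targets=[170,2,-0.2,0,0,170,2,-0.2,0,0,170,1,-0.1,0,0,170,1,-0.1,0,0])

```text
t: 19.85
eef_pos: [0.4633, -0.0521, 0.0202]
tool_rot: [0.0, 0.999, -0.044, -0.0]
contact_force: [-1.4, 0.3, 0.0]
gripper_width: 0.334
grasp_force: 0.6
```

Emit:
carry_out(targets=[170,1,-0.1,0,0,170,1,-0.1,0,0,170,1,0,0,0])

```text
t: 20.15
eef_pos: [0.4653, -0.0523, 0.0201]
tool_rot: [0.0, 0.999, -0.044, -0.001]
contact_force: [-5.3, 1.5, 2.9]
gripper_width: 0.337
grasp_force: 3.0
```

Emit:
carry_out(targets=[170,0.4,0,0,0,170,0,0,0,0,170,0,0,0,0])

```text
t: 20.45
eef_pos: [0.4653, -0.0524, 0.0201]
tool_rot: [0.0, 0.999, -0.044, -0.001]
contact_force: [-5.0, 0.3, 3.1]
gripper_width: 0.334
grasp_force: 2.5
```

Emit:
carry_out(targets=[170,1,0,0,0,170,0,0,0,0,170,0,0,0,0])

```text
t: 20.75
eef_pos: [0.4652, -0.0524, 0.0199]
tool_rot: [0.0, 0.999, -0.044, -0.002]
contact_force: [-6.8, -0.4, 5.3]
gripper_width: 0.335
grasp_force: 3.6
```

The tray is solid against the fence. Now I'll back off and go behind it for the final push.

Emit:
carry_out(targets=[170,-8,0,0,0,170,-9,0,0,0,170,0,0,42,0,170,0,0,42,8.2,170,0,0,41,8.2,170,9,-17,0,8.2,170,9,-17,0,8.2,170,9,-17,0,8.2,170,9,-17,0,8.2,170,9,-17,0,8.2,170,9,-17,0,8.2,170,2,0,0,8.2,170,0,0,0,8.2,170,0,0,0,8,170,0,0,0,0,170,0,0,0,0])

```text
t: 22.35
eef_pos: [0.5066, -0.1545, 0.1453]
tool_rot: [0.0, 0.739, 0.674, 0.0]
contact_force: [0.3, 0.9, -0.8]
gripper_width: 0.333
grasp_force: 0.0
```

```bash
python3 - <<'E'
from m import *
o=bot.get_obs();p=o["eef_pos"];print(p,2*np.degrees(np.arctan2(o["tool_rot"][2],o["tool_rot"][1])))
S=Cam("scene")
box=(300,130,400,230)
ms=S.mask((0,120,50),(8,255,255),(325,130,385,230))|S.mask((174,120,50),(180,255,255),(325,130,385,230))
for m in(ms,S.mask((18,120,100),(32,255,255),box)):
    c,st,_=S.blob(m);print(c,st,S.plane(c,.072))
E
```

```text
[ 0.50655808 -0.15445559  0.14532708] 84.76513684676355
[348.58139535 173.41860465] [341 167  16  14 172] [ 0.50582482 -0.09208142  0.072     ]
[336.38528139 187.48917749] [328 180  18  16 231] [ 0.51813389 -0.01117723  0.072     ]
```

Emit:
carry_out(targets=[170,0,0,-45,0,170,0,0,-45,0,170,0,0,-35,0,170,0,0,0,0,170,0.4,5,0,0,170,0.4,4,0,0,170,0.3,3,0,0,170,0.3,3,0,0,170,0.3,3,0,0,170,0.3,3,0,0])

```text
t: 23.4
eef_pos: [0.5091, -0.1338, 0.0209]
tool_rot: [0.001, 0.738, 0.675, 0.0]
contact_force: [-0.5, -1.9, 1.7]
gripper_width: 0.328
grasp_force: 1.0
```

Emit:
carry_out(targets=[170,0.2,2,0,0,170,0.2,2,0,0,170,0.2,2,0,0,170,0.2,2,0,0])

```text
t: 23.8
eef_pos: [0.5094, -0.1253, 0.0202]
tool_rot: [-0.0, 0.737, 0.675, -0.0]
contact_force: [0.7, -2.5, 1.6]
gripper_width: 0.331
grasp_force: 1.1
```

Emit:
carry_out(targets=[170,0.2,2,0,0,170,0.2,2,0,0,170,0.2,2,0,0])

```text
t: 24.1
eef_pos: [0.5097, -0.1216, 0.0202]
tool_rot: [0.001, 0.738, 0.675, -0.001]
contact_force: [-0.0, -11.7, 2.1]
gripper_width: 0.331
grasp_force: 5.9
```

Emit:
carry_out(targets=[170,0,0,0,0,170,0,0,0,0])

```text
t: 24.3
eef_pos: [0.5097, -0.1216, 0.0203]
tool_rot: [0.001, 0.738, 0.675, -0.001]
contact_force: [-0.8, -7.3, 1.2]
gripper_width: 0.333
grasp_force: 3.9
```

Emit:
carry_out(targets=[170,0,1,0,0,170,0,0,0,0,170,0,0,0,0,170,0,0,0,0,170,0,0,0,0,170,0,0,0,0,170,0,0,0,0])

```text
t: 25.0
eef_pos: [0.5096, -0.1216, 0.0203]
tool_rot: [0.001, 0.738, 0.675, -0.002]
contact_force: [0.0, -9.7, 2.0]
gripper_width: 0.333
grasp_force: 5.0
```

Pressed at about 10 N and stalled solid on the buffer. I'll check the fence contact by touch from the side, then do a final press.

Emit:
carry_out(targets=[170,0,-6,0,0,170,0,-9,0,0,170,0,0,42,0,170,0,0,42,-8.2,170,0,0,41,-8.2,170,-10,17,0,-8.2,170,-10,17,0,-8.2,170,-10,17,0,-8.2,170,-10,17,0,-8.2,170,-10,17,0,-8.2,170,-12,16,0,-8.2,170,0,0,0,-8.2,170,0,0,0,-8.2,170,0,0,0,-8,170,0,0,-42,0,170,0,0,-42,0,170,0,0,-41,0,170,0,0,0,0])

```text
t: 26.8
eef_pos: [0.4441, -0.0318, 0.0163]
tool_rot: [-0.0, 0.999, -0.043, -0.005]
contact_force: [0.2, 0.5, 0.2]
gripper_width: 0.333
grasp_force: 0.0
```

Emit:
carry_out(targets=[170,5,-0.4,3,0,170,5,-0.4,0,0,170,4,-0.3,0,0,170,2,-0.2,0,0,170,1,-0.1,0,0,170,1,-0.1,0,0,170,0,0,0,0])

```text
t: 27.5
eef_pos: [0.4659, -0.0339, 0.0234]
tool_rot: [0.0, 0.999, -0.044, -0.0]
contact_force: [-0.9, 0.0, 0.5]
gripper_width: 0.33
grasp_force: 0.3
```

Emit:
carry_out(targets=[170,1,-0.1,0,0,170,1,0,0,0,170,0,0,0,0,170,0,0,0,0])

```text
t: 27.9
eef_pos: [0.4668, -0.034, 0.023]
tool_rot: [0.0, 0.999, -0.044, -0.001]
contact_force: [-4.5, 0.7, 3.6]
gripper_width: 0.332
grasp_force: 2.6
```

The fence contact is where predicted (466.8 mm against 466.9 mm), so the tray is flush on the fence. Now the final press.

Emit:
carry_out(targets=[170,-8,0,0,0,170,-9,0,0,0,170,0,0,42,0,170,0,0,42,8.2,170,0,0,41,8.2,170,10,-17,0,8.2,170,10,-17,0,8.2,170,10,-17,0,8.2,170,10,-17,0,8.2,170,10,-17,0,8.2,170,8,-18,0,8.2,170,0,0,0,8.2,170,0,0,0,8.2,170,0,0,0,8,170,0,0,-45,0,170,0,0,-45,0,170,0,0,-37,0,170,0,0,0,0])

```text
t: 29.7
eef_pos: [0.5052, -0.1363, 0.0173]
tool_rot: [-0.003, 0.737, 0.676, -0.002]
contact_force: [-0.7, 0.6, 0.4]
gripper_width: 0.337
grasp_force: 0.0
```

Emit:
carry_out(targets=[170,0.4,5,0,0,170,0.4,4,0,0,170,0.2,2,0,0,170,0.1,1,0,0,170,0.1,1,0,0,170,0,0,0,0])

```text
t: 30.3
eef_pos: [0.5105, -0.124, 0.0218]
tool_rot: [0.0, 0.737, 0.676, 0.0]
contact_force: [0.2, -0.5, -0.5]
gripper_width: 0.339
grasp_force: 0.0
```

Emit:
carry_out(targets=[170,0.1,1,0,0,170,0.1,1,0,0,170,0.1,1,0,0,170,0,1,0,0,170,0,0,0,0])

```text
t: 30.8
eef_pos: [0.5104, -0.1217, 0.0213]
tool_rot: [0.001, 0.738, 0.675, -0.001]
contact_force: [-0.2, -5.7, 0.8]
gripper_width: 0.333
grasp_force: 2.7
```

Emit:
carry_out(targets=[170,0,1,0,0,170,0,1,0,0,170,0,0,0,0,170,0,0,0,0,170,0,0,0,0,170,0,0,0,0,170,0,0,0,0,170,0,0,0,0,170,0,0,0,0,170,0,0,0,0])

```text
t: 31.8
eef_pos: [0.5103, -0.1217, 0.0213]
tool_rot: [0.001, 0.738, 0.675, -0.002]
contact_force: [0.5, -9.9, 0.4]
gripper_width: 0.332
grasp_force: 4.9
```

Emit:
carry_out(targets=[170,0,1,0,0,170,0,1,0,0,170,0,0,0,0,170,0,0,0,0,170,0,0,0,0,170,0,0,0,0,170,0,0,0,0,170,0,0,0,0,170,0,0,0,0])

```text
t: 32.7
eef_pos: [0.5101, -0.1216, 0.0213]
tool_rot: [0.002, 0.739, 0.674, -0.003]
contact_force: [-0.8, -14.7, 1.9]
gripper_width: 0.338
grasp_force: 7.1
```

Held at 14.7 N on the buffer. I'll let go, retreat and check.

Emit:
carry_out(targets=[170,0,-2,0,0,170,0,-4,0,0,170,0,-8,0,0,170,0,-10,0,0,170,0,0,40,0,170,0,0,45,0,170,0,-30,40,0,170,0,-40,30,0,170,0,-40,0,0,170,0,0,0,0])

```text
t: 33.7
eef_pos: [0.5097, -0.2577, 0.1771]
tool_rot: [0.002, 0.74, 0.672, -0.001]
contact_force: [-0.5, -1.0, -0.6]
gripper_width: 0.331
grasp_force: 0.0
```

```bash
python3 - <<'E'
from m import *
print(bot.get_obs()["eef_pos"])
S,T=Cam("scene"),Cam("top")
r=lambda C,b:C.mask((0,120,50),(8,255,255),b)|C.mask((174,120,50),(180,255,255),b)
b=(335,150,385,200);c,st,_=S.blob(r(S,b));print("redcup",st,S.plane(c,.072).round(4))
c,st,_=S.blob(S.mask((18,120,100),(32,255,255),(315,165,350,200)));print("yel",st,S.plane(c,.072).round(4))
c,st,cn=S.blob(r(S,(295,170,340,215)));print("bar",c,S.plane(c,.045).round(4),cv2.minAreaRect(cn))
print("blue",rect(T,T.mask((95,120,60),(125,255,255),(222,198,280,240)),.036),rect(S,S.mask((95,120,60),(125,255,255),(270,240,325,302)),.036))
print("white S",rect(S,S.mask((0,0,150),(180,70,255),(322,165,365,210)),.036,3))
E
```

```text
[ 0.50971128 -0.25771942  0.17708494]
redcup [339 169  16  15 189] [ 0.5076 -0.0758  0.072 ]
yel [325 183  19  17 231] [0.5181 0.007  0.072 ]
bar [321.5755814  207.47093023] [0.5358 0.0741 0.045 ] ((320.0000305175781, 207.50003051757812), (29.068883895874023, 8.049844741821289), 26.56505012512207)
blue (array([497.9, 326. ]), array([ 90.2, 164.3]), 8.25) (array([496.8, 332. ]), array([ 90.1, 173.3]), 8.29)
white S (array([518.1, -32.6]), array([157. ,  95.8]), -6.96)
```

The blue tray has not moved, both cups stand at lid height in the docked tray, and the bar is down. I'm handing in.

```bash
python3 -c "
from station import bot
print(bot.hand_in())"
```

```text
the job is handed in; nothing more can be done
None
```

I handed the job in at about 34 s: the stop bar is fully down, the red-lid cup is in the white tray, and that tray is flush on the fence and buffer after a hold at up to 14.7 N; the hand-in returned no verdict.

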